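# Hold a valve block home in the corner of the checking fixture

## Task

Take the large aluminium block with two round ports in its top and set it down flat on the base plate of the checking fixture, long side along the low fence, clear of the sprung brass plunger. Then push it into the fixture's corner, so that the plunger goes in through its whole stroke and the block lies flush and firm against both the end stop and the fence, and finish while still holding it pressed against both for the gauge to read; do not let go. Leave the other parts on the bench where they are.

Things in the scene. Friction and masses are not known exactly. Their poses are not given: they have to be found in the camera images.
- block: The work: a plain rectangular aluminium block 84 (its x) x 52 (its y) x 40 mm high, about 0.4 kg, with two round dark ports (22 mm) side by side in its top, the same either way round. Origin: centre of its underside; z up. It stands on the bench, in one of three spots that it swaps with small_block and bearing_cap.
- fixture: Checking fixture, fixed to the bench: a dark steel base plate 12 mm thick with the low fence, the end stop and a grey switch housing (46 mm along x, 50 mm along y, 34 mm high above the plate, behind the stop). Origin: on the bench directly below the inner corner between stop and fence. x runs from the stop along the fence, y from the fence across the plate, so the block belongs in the +x +y quarter. The plate reaches from the corner to 150 mm in x and 108 mm in y.
- corner (a point): The inner corner itself, at the height of the plate's top face (12 mm above the bench), axes as the fixture's. The fence's inner face is the plane y = 0, the stop's inner face the plane x = 0. A block fully home has its origin at x = 42 mm, y = 26 mm, z = 0 here.
- fence: Low steel fence, 124 mm long (fixture's x), 16 mm thick, 12 mm high above the plate. Origin: at the corner, on the plate's top; its inner face is y = 0 and it lies on the -y side. Rigid.
- stop: Steel end stop, 76 mm long (fixture's y), 17 mm thick, 24 mm high above the plate. Origin: at the corner, on the plate's top; its inner face is x = 0 and it lies on the -x side. Rigid. The plunger comes out through it.
- plunger (a joint): Travel of the sprung brass plunger (11 mm thick) in m: 0 = fully out, standing 12 mm proud of the stop's inner face; 0.012 = pushed in flush with that face (its whole working stroke). Its spring pushes back with 4 N at the start and 8 N at the end, enough to push a block that is let go off the stop. With the drag of plate and fence, seating the block takes a push of some 12 to 25 N along x.
- plunger_tip (a point): Centre of the plunger's free end; 26 mm from the fence's face and 14 mm above the plate. It moves along the fixture's x.
- small_block: Bystander: square aluminium block 46 x 46 x 30 mm with one round port in its top. Origin: centre of its underside.
- bearing_cap: Bystander: aluminium bearing cap, a bridge on two legs, 66 x 24 x 41 mm high. Origin: centre of its underside.
- piston: Bystander: aluminium piston standing upright, 72 mm across, 55 mm high. Origin: centre of its underside.
- spring0: Bystander: dark valve spring standing upright, 32 mm across, 44 mm high. Origin: centre of its underside.
- spring1: Bystander: a second valve spring like spring0.
- spanner: Bystander: spanner lying on the bench near the robot's right. Origin: underside, middle of its length.
- oil_jar: Bystander: jar with a dark cap, 60 mm across, 110 mm high. Origin: centre of its underside.
There are look-alikes about, which are no part of the job. What is shaped like the block but green is not meant.

How it is judged (in metres and radians):
On the way, in this order (a step that is already met when the one before it is completed fails the run):
1. the block stands flat on the base plate, in front of the plunger, which is still out (within 3 mm) (angle between block's own z axis and vertical below 0.05 rad and z of block in the frame of corner between -0.003 and 0.003 m and x of block in the frame of corner between 0.043 and 0.125 m and y of block in the frame of corner between 0.02 and 0.085 m and value of joint plunger below 0.003 m), for 0.1 s.
2. the plunger is pushed in through its whole stroke (value of joint plunger above 0.0105 m), for 0.1 s.
At the end, for the whole second after the job is handed in: The robot still presses on the block (over 1 N), which is at rest, flat on the plate (3 mm, 0.05 rad), along the fence (0.04 rad), within 2 mm of stop and fence and pressing on each with over 1 N, the plunger in by over 10.5 mm, through the last second (contact force between block and stop above 1 N and contact force between block and fence above 1 N and value of joint plunger above 0.0105 m and contact force between any of the fingers, the arm and block above 1 N and x of block in the frame of corner between 0.039 and 0.044 m and y of block in the frame of corner between 0.023 and 0.028 m and angle between block's own z axis and vertical below 0.05 rad and z of block in the frame of corner below 0.003 m and angle between the x axis of block and the x axis of fixture, either way round below 0.04 rad and linear speed of block below 0.01 m/s); the arm keeps its last pose, push and grip.
It fails at once if another part on the bench is moved by more than 30 mm (distance of any of spanner, piston, small_block, bearing_cap, oil_jar, spring0, spring1 from where it was at the start of the episode above 0.03 m).
It also fails if it takes over 54 s, if anything falls off the work surface, if the arm or the gripper's body presses on something with over 40 N, if the wrist force passes 120 N, or if a joint passes its speed limit or range.

## Robot

A 6-joint arm with a two-finger parallel gripper is mounted at the origin on the work surface. World frame = base frame: x ahead of the robot, y to its left, z up, the work surface at z = 0. Lengths are in m, angles in degrees, forces in N, time in s.
With the tool pointing down it reaches from about 0.35 to 0.975 m from the base axis. Payload 7.1 kg.
Tool frame: the origin (TCP) lies midway between the tips of the shut fingers; the grasp point (between the pads) lies 19 mm behind it; z points along the fingers, y is the direction in which the jaws open and shut (so a half turn about z gives the same grasp; the last joint's range is limited). The gripper opens to 88 mm and grips with 3 to 60 N. Pads are 20 mm wide; open, the fingers measure 115 mm over their backs; the gripper's body (75 mm by 178 mm) begins 61 mm behind the grasp point.
Start: joints at [69.5, 24.242, 93.386, -0, 62.372, -1.089], TCP at [0.208, 0.589, 0.223] pointing down, gripper open.
Joint ranges: [-172.04, 172.04], [-51.8, 120.97], [4.93, 147.93], [-75.15, 255.16], [6.16, 154.13], [-145.62, 145.62]. Speed limits (degrees/s): [136.94, 136.94, 172.46, 180, 180, 180].

## Interface

Orientations are given as [roll, pitch, yaw] about the fixed x, y, z axes, in that order (R = Rz(yaw) Ry(pitch) Rx(roll)).
In Python, from workcell import ctrl gives the robot as it stands.
- The arm moves only by the tool carry_out, never from a script. Its argument "motion" is a list of rows, each a list of 4 numbers: the shift along the tool's x, y, z in mm, then the turn about the tool's z in rad. In form: [[dx, dy, dz, spin], ...]. A call has 1 to 20 rows; each row is the pose to reach, as a shift and turn from the pose measured when the call began, along the tool's axes at that moment; what a row does not reach only later rows make up. A row lasts 1/12 s, in which the tool goes at most 41.7 mm and 7.16 degrees, less where a joint would pass 70% of its speed; a pose out of reach is approached as far as the arm can. A call with a gripper value outside its range is refused whole. "fingers" is the closure in counts, from 0 (fully open) to 255 (shut), set as the call begins (left out, the last holds). The fingers move at their own pace and stop on an object; "squeeze" is the grip in N (left out, the last holds). Time passes only in rows, so rows that repeat a pose let the fingers close. It gives the time, the measured TCP pose, the force and the opening at its end, in the units of the state.
- ctrl.state(): the state, without advancing time (a new reading comes with each control period).
- ctrl.get_image(name): name is "scene" or "top" or "wrist"; returns a dict with "color" (480x640x3 uint8, red, green, blue), "fov_y" (degrees; the focal length in pixels is half the picture's height over the tangent of half this angle, whatever the lens; pixels are square), "cx", "cy" (the principal point, pixels), "extrinsics" (4x4, takes a point from world to camera coordinates). Camera axes: x right, y up, looking along -z (the intrinsics and any distortion apply to the point x, -y, -z); pixel columns grow to the right and rows downward; lengths in m; the calibration is good to about 2 mm. A picture is of the moment at which its call begins. There is no depth.
- ctrl.job_done(): hands the job in, once; it reports no verdict.
The state is a dict: "time_s": time; "joint_pos": joint angles; "dq": joint speeds; "tau": joint torques, N m; "ee_pos": TCP position; "tool_rot": TCP orientation; "contact_force": force on the tool from outside, world axes, zero at the start; "torque": the same for the moment, N m; "opening": finger opening in m.
Only numpy, scipy, OpenCV 4.12 (cv2) and the standard library are available. Lean on these libraries where they do the work, as an engineer would, in place of code of your own. Each camera call takes 0.05 s, during which the arm holds its last target. There are 200 camera calls.

## Working session

There is one attempt and no reset: what is moved stays moved. The work goes in short steps, Python scripts to look and compute and a tool call to move; the robot and the scene stay as the last step left them, time stands still between calls to the robot, and variables do not carry over. Pictures are saved under pics/ and viewed, about 8 in all and at most 12, crops included, and the job is handed in when it is done.

Besides the shell and the picture viewer there is one more tool, called after "Request:" by a JSON object that holds its "name" and its "arguments". carry_out: Moves the arm, as the interface text tells. Its arguments: {"type":"object","properties":{"motion":{"type":"array"},"fingers":{"type":"number"},"squeeze":{"type":"number"}},"required":["motion"]}

```bash
mkdir -p pics; cat > h.py <<'E'
import numpy as np, cv2
from workcell import ctrl
def grab(n,f):
    d=ctrl.get_image(n); cv2.imwrite(f'pics/{f}.png',d['color'][:,:,::-1]); np.save(f'pics/{f}.npy',{k:d[k] for k in('fov_y','cx','cy','extrinsics')},allow_pickle=True); return d
def load(f): return np.load(f'pics/{f}.npy',allow_pickle=True).item()
def toworld(d,u,v,z):
    f=240/np.tan(np.radians(d['fov_y'])/2); E=np.array(d['extrinsics']); R,t=E[:3,:3],E[:3,3]
    r=R.T@np.array([(u-d['cx'])/f,-(v-d['cy'])/f,-1]); c=-R.T@t
    return c+r*(z-c[2])/r[2]
def topix(d,p):
    f=240/np.tan(np.radians(d['fov_y'])/2); E=np.array(d['extrinsics']); q=E[:3,:3]@np.array(p)+E[:3,3]
    return np.array([d['cx']-f*q[0]/q[2], d['cy']+f*q[1]/q[2]])
E
python3 - <<'E'
from h import *
for n in('scene','top','wrist'):
    d=grab(n,n+'0'); print(n,d['fov_y'],d['cx'],d['cy'],[k for k in d]); print(np.round(d['extrinsics'],3).tolist())
print(ctrl.state())
E
```

```text
scene 55.753385721484 326.56574941884935 238.82199564074057 ['color', 'fov_y', 'cx', 'cy', 'extrinsics']
[[0.366, 0.931, 0.008, -0.167], [-0.73, 0.282, 0.622, 0.375], [0.577, -0.234, 0.783, -1.388], [0.0, 0.0, 0.0, 1.0]]
top 48.50329743303924 322.20468273384546 239.761397009264 ['color', 'fov_y', 'cx', 'cy', 'extrinsics']
[[0.001, -1.0, -0.002, -0.005], [0.991, 0.001, 0.137, -0.568], [-0.137, -0.002, 0.991, -1.188], [0.0, 0.0, 0.0, 1.0]]
wrist 59.139583518055076 318.4572563644538 241.72292317538682 ['color', 'fov_y', 'cx', 'cy', 'extrinsics']
[[0.333, 0.943, -0.001, -0.625], [-0.915, 0.322, -0.243, 0.029], [-0.229, 0.082, 0.97, -0.39], [0.0, 0.0, 0.0, 1.0]]
{'time_s': 0.15, 'joint_pos': array([ 6.95011955e+01,  2.42746680e+01,  9.34205749e+01, -2.83360861e-05,
        6.23710953e+01, -1.08971805e+00]), 'dq': array([-0.04629404, -0.16085907, -0.13298339,  0.02807859,  0.13712122,
       -0.0249096 ]), 'tau': array([ 2.43030636e-04, -5.44984102e+01, -2.73919451e+01,  6.43690000e-02,
        2.05328042e-02, -9.32141370e-05]), 'ee_pos': array([0.20753362, 0.58909058, 0.22208253]), 'tool_rot': array([-1.79933673e+02, -1.23653802e-03,  1.60590926e+02]), 'contact_force': array([ 0.13510348, -0.46270972,  1.24525301]), 'torque': array([ 0.02730487, -0.03239146, -0.06206744]), 'opening': 0.0875039710015287}
```

View pics/top0.png

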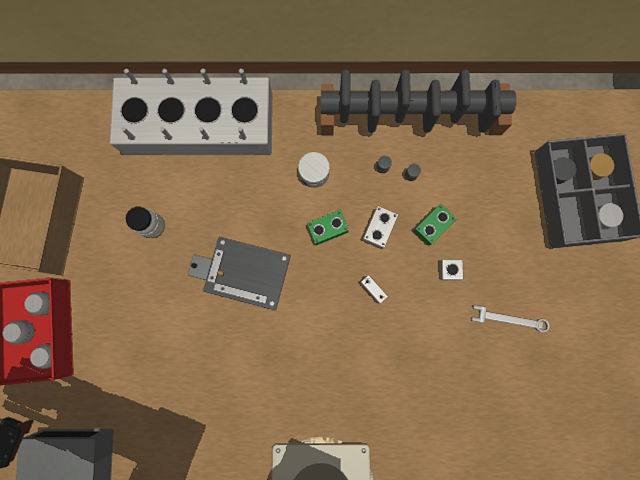

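View pics/scene0.png

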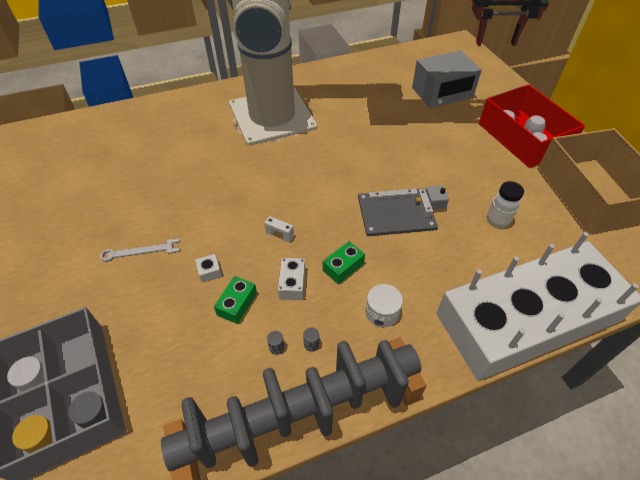

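Candidates in the top view are the grey block with two ports (380,227), green look-alikes (327,227) and (435,224), the one-port small_block (452,269), the bearing cap (373,289) and the engine head (190,115). I choose (380,227). The fixture is at (245,270), with its plunger near (220,272). Next is a close crop of both.

```bash
python3 - <<'E'
import cv2,numpy as np
i=cv2.imread('pics/top0.png')
a=cv2.resize(i[200:255,350:410],None,fx=6,fy=6,interpolation=2)  #360x330
b=cv2.resize(i[230:315,185:295],None,fx=6,fy=6,interpolation=2)  #660x510
c=np.zeros((510,800,3),np.uint8)
cv2.imwrite('pics/c1.png',b); cv2.imwrite('pics/c2.png',a)
a=cv2.resize(i[195:260,340:420],None,fx=4,fy=4,interpolation=2)
b=cv2.resize(i[230:315,185:300],None,fx=4,fy=4,interpolation=2)
c[:260,:320]=a; c[:340,320:780]=b
cv2.imwrite('pics/c.png',c[:340])
E
```

```text
(no output)
```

View pics/c.png

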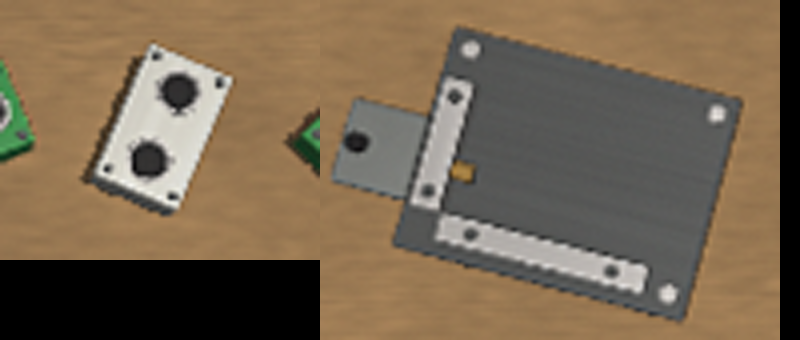

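The crop shows a bare aluminium block with two ports and four corner bolts, so the choice is right. Its top-face corners in the crop are about (153,43), (233,77), (178,212) and (100,178). The fixture's stop is on the left, its fence is below, and the plunger is at (462,172).

```bash
cat > pose.py <<'E'
from h import *
from scipy.optimize import least_squares
d=load('top0')
def P(pose,q): x,y,a=pose; c,s=np.cos(a),np.sin(a); return [x+c*q[0]-s*q[1],y+s*q[0]+c*q[1],q[2]]
src=lambda p,ox,oy:np.array([(p[0]+.5)/4-.5+ox,(p[1]+.5)/4-.5+oy])
# fixture: corners with partly unknown extents
obs=[(455,27),(742,98),(685,320),(393,243),(447,78),(474,84),(437,210),(440,214),(648,267)]
uv=[src((u-320,v),185,230) for u,v in obs]
def fx(p):
    x0,y0,s0,f0=p[3:]
    m=[(x0,.108,.012),(.150,.108,.012),(.150,y0,.012),(x0,y0,.012),(-.017,s0+.076,.036),(0,s0+.076,.036),(0,s0,.036),(f0,0,.024),(f0+.124,0,.024)]
    return m
r=least_squares(lambda p:np.concatenate([topix(d,P(p[:3],q))-w for q,w in zip(fx(p),uv)]),[.5,.2,-1.8,-.02,-.02,0,0])
print('fixture',r.x[:2],np.degrees(r.x[2]),r.x[3:],'\n',np.round(r.fun.reshape(-1,2),2).tolist())
fix=r.x[:3]
ob=[(153,43),(233,77),(178,212),(100,178)]
uvb=[src(o,340,195) for o in ob]; hv=[(.042,.026),(.042,-.026),(-.042,-.026),(-.042,.026)]
rb=least_squares(lambda p:np.concatenate([topix(d,P(p,(*q,.04)))-w for q,w in zip(hv,uvb)]),[.6,-.1,-.4])
print('block',rb.x[:2],np.degrees(rb.x[2]),np.round(rb.fun.reshape(-1,2),2).tolist())
for o in [(179,92),(148,160)]: print('port',toworld(d,*src(o,340,195),.04))
for n,x,y in (('seat',.042,.026),('place',.075,.045)): print(n,P(fix,(x,y,0))[:2])
E
python3 pose.py
```

```text
fixture [0.46881952 0.24242868] -104.23766610685306 [-0.02529555 -0.02370104  0.00052437 -0.00101459] 
 [[-0.04, -0.14], [0.14, 0.36], [-0.12, -0.25], [0.01, 0.23], [-0.33, -0.39], [0.03, -0.08], [0.25, 0.46], [0.06, -0.13], [-0.02, -0.05]]
block [ 0.59881459 -0.14042826] -22.604393370662354 [[-0.42, 0.3], [0.43, 0.29], [0.74, -0.23], [-0.76, -0.36]]
port [ 0.61944118 -0.14820116  0.04      ]
port [ 0.57967566 -0.1297554   0.04      ]
seat [np.float64(0.4836912279299731), np.float64(0.1953242003198808)]
place [np.float64(0.49399144832569647), np.float64(0.15866488418060284)]
```

```bash
cat >> h.py <<'E'
from scipy.spatial.transform import Rotation as Ro
def delta(x,y,z,yaw):
    s=ctrl.state(); R=Ro.from_euler('xyz',s['tool_rot'],degrees=True).as_matrix()
    d=R.T@(np.array([x,y,z])-s['ee_pos'])*1000
    a=(s['tool_rot'][2]-yaw+180)%360-180
    print('delta',np.round(d,1),'spin',round(np.radians(a),4),'| pos',np.round(s['ee_pos'],4),'rot',np.round(s['tool_rot'],2),'F',np.round(s['contact_force'],1),'M',np.round(s['torque'],2),'op',round(s['opening'],4),'t',round(s['time_s'],2))
E
python3 -c "
from h import *
delta(.599,-.1395,.20,156.8)"
```

```text
delta [-611.3 -557.1   22.7] spin 0.0662 | pos [0.2075 0.5891 0.2221] rot [-179.93   -0.    160.59] F [ 0.1 -0.5  1.2] M [ 0.03 -0.03 -0.06] op 0.0875 t 0.15
```

Request:
{"name": "carry_out", "arguments": {"motion": [[-30,-28,0,0],[-61,-56,0,0],[-92,-84,0,0.01],[-122,-111,0,0.02],[-153,-139,0,0.02],[-183,-167,0,0.03],[-214,-195,0,0.03],[-245,-223,0,0.04],[-275,-251,0,0.04],[-306,-279,2,0.05],[-336,-306,5,0.05],[-367,-334,8,0.06],[-397,-362,10,0.066],[-428,-390,12,0.066],[-458,-418,14,0.066],[-489,-446,16,0.066],[-525,-475,18,0.066],[-560,-510,20,0.066],[-590,-540,22,0.066],[-611,-557,23,0.066]], "fingers": 52, "squeeze": 60}}

```text
time_s: 1.82
ee_pos: [0.5988, -0.1417, 0.1993]
tool_rot: [-179.9, -0.0, 156.8]
contact_force: [1.4, 0.1, -0.1]
opening: 0.0698
```

Request:
{"name": "carry_out", "arguments": {"motion": [[0,0,0,0],[0,0,0,0],[0,0,0,0]]}}

```text
time_s: 2.07
ee_pos: [0.598, -0.1414, 0.1986]
tool_rot: [-179.9, -0.1, 156.7]
contact_force: [0.3, -0.2, -0.1]
opening: 0.07
```

```bash
python3 -c "
from h import *
d=grab('wrist','w1')
delta(.599,-.1395,.20,156.8)
for q in [(.042,.026),(.042,-.026),(-.042,-.026),(-.042,.026)]:
    a=np.radians(-23.2); print(topix(d,[.599+np.cos(a)*q[0]-np.sin(a)*q[1],-.1395+np.sin(a)*q[0]+np.cos(a)*q[1],.04]))"
```

```text
delta [-0.5  1.5 -1.1] spin -0.0002 | pos [ 0.5979 -0.1407  0.1989] rot [-1.7993e+02 -1.3000e-01  1.5679e+02] F [-0.1  0.4  0.7] M [-0.02  0.03 -0.04] op 0.07 t 2.12
[353.20157273 276.25879299]
[288.0501787  276.33451119]
[285.93123381 169.89711323]
[355.23551014 169.78994461]
```

View pics/w1.png

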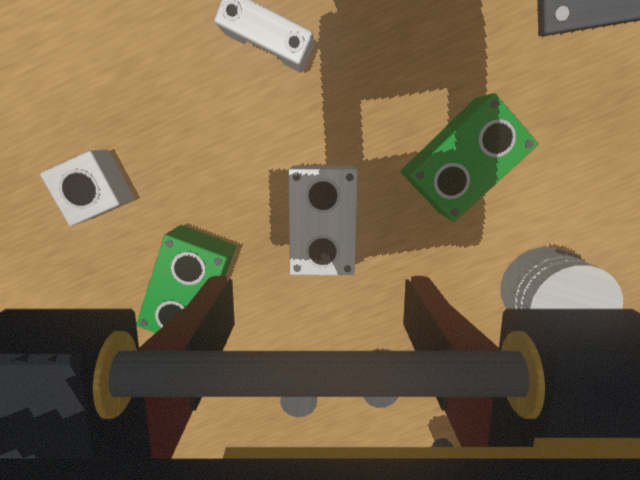

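The wrist view shows the block centred at (323,221), about 2 px from the prediction. The greens' nearest edges are at about (402,172) and (237,245), so the fingers clear them. I'm descending now.

Request:
{"name": "carry_out", "arguments": {"motion": [[0,2,30,0],[0,2,60,0],[0,2,90,0],[0,2,115,0],[0,2,135,0],[0,2,150,0],[0,2,162,0],[0,2,172,0],[0,2,178,0],[0,2,181,0],[0,2,181,0],[0,2,181,0]]}}

```text
time_s: 3.12
ee_pos: [0.5987, -0.139, 0.0185]
tool_rot: [-179.9, -0.1, 156.8]
contact_force: [-0.3, -0.1, -0.3]
opening: 0.0702
```

Request:
{"name": "carry_out", "arguments": {"motion": [[0,0,0,0],[0,0,0,0],[0,0,0,0],[0,0,0,0],[0,0,0,0],[0,0,0,0],[0,0,0,0],[0,0,0,0]], "fingers": 255, "squeeze": 60}}

```text
time_s: 3.78
ee_pos: [0.5991, -0.1391, 0.0191]
tool_rot: [-179.9, -0.0, 156.8]
contact_force: [-1.0, 0.0, 5.7]
opening: 0.0515
```

Request:
{"name": "carry_out", "arguments": {"motion": [[0,0,-15,0],[0,0,-35,0],[0,0,-60,0],[0,0,-85,0],[10,10,-100,0.1],[30,30,-100,0.2],[50,53,-100,0.32],[70,76,-100,0.44],[90,98,-100,0.56],[110,120,-100,0.68],[130,142,-100,0.8],[150,164,-100,0.92],[170,185,-100,1.04],[185,202,-100,1.16],[200,217,-100,1.26],[210,228,-100,1.35],[214,232,-100,1.414],[214,232,-100,1.414],[214,232,-100,1.414],[214,232,-100,1.414]]}}

```text
time_s: 5.45
ee_pos: [0.4938, 0.1581, 0.1186]
tool_rot: [-179.9, 0.1, 75.9]
contact_force: [-1.0, -0.1, -3.7]
opening: 0.0516
```

```bash
python3 - <<'E'
from h import *
d=grab('wrist','w2'); e=grab('top','t2')
delta(.494,.1587,.033,75.8)
i=cv2.imread('pics/t2.png')[215:315,185:325]; j=cv2.imread('pics/w2.png')
c=np.zeros((600,800,3),np.uint8); c[:300,:420]=cv2.resize(i,None,fx=3,fy=3); c[:300,420:]=cv2.resize(j,(380,300)); cv2.imwrite('pics/v2.png',c[:300])
E
```

```text
delta [ 0.9 -0.1 85.8] spin -0.0001 | pos [0.494  0.1579 0.1188] rot [-1.7995e+02  7.0000e-02  7.5790e+01] F [ 0.7  0.1 -4. ] M [-0.04  0.02  0.02] op 0.0517 t 5.55
```

View pics/w2.png

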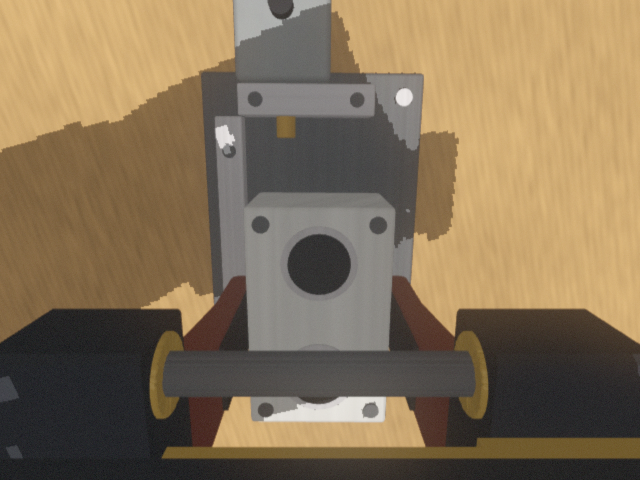

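The wrist view shows the block held square to the fixture, with the stop ahead at (307,100), the plunger at (286,127) and the fence on the left at x≈230. There is clear room to set it down, so I'm lowering it.

Request:
{"name": "carry_out", "arguments": {"motion": [[0,0,20,0],[0,0,45,0],[0,0,65,0],[0,0,75,0],[0,0,80,0],[0,0,83,0],[0,0,85,0],[0,0,86,0],[0,0,86,0]]}}

```text
time_s: 6.3
ee_pos: [0.4945, 0.158, 0.0334]
tool_rot: [180.0, 0.0, 75.8]
contact_force: [-0.4, 0.4, -3.7]
opening: 0.0516
```

Request:
{"name": "carry_out", "arguments": {"motion": [[0,0,1,0],[0,0,1,0],[0,0,1,0]]}}

```text
time_s: 6.55
ee_pos: [0.4948, 0.1581, 0.0328]
tool_rot: [179.9, 0.0, 75.8]
contact_force: [0.3, 0.0, -4.5]
opening: 0.0517
```

Request:
{"name": "carry_out", "arguments": {"motion": [[0,0,1,0],[0,0,2,0],[0,0,2,0],[0,0,2,0]]}}

```text
time_s: 6.88
ee_pos: [0.495, 0.1581, 0.0311]
tool_rot: [179.9, -0.0, 75.8]
contact_force: [-0.1, 0.7, 1.8]
opening: 0.0517
```

Request:
{"name": "carry_out", "arguments": {"motion": [[0,0,0.5,0],[0,0,1,0],[0,0,1,0]]}}

```text
time_s: 7.13
ee_pos: [0.495, 0.1581, 0.0311]
tool_rot: [179.9, -0.0, 75.8]
contact_force: [-3.0, -0.7, 11.1]
opening: 0.0518
```

Request:
{"name": "carry_out", "arguments": {"motion": [[0,-3,0,0],[0,-6,0,0],[0,-9,0,0],[0,-12,0,0],[0,-15,0,0],[0,-16.5,0,0],[0,-17,0,0],[0,-17,0,0]]}}

```text
time_s: 7.8
ee_pos: [0.4785, 0.1625, 0.0311]
tool_rot: [179.9, -0.0, 75.8]
contact_force: [1.5, 0.5, 0.6]
opening: 0.0516
```

Request:
{"name": "carry_out", "arguments": {"motion": [[0,-1,0,0],[0,-2,0,0],[0,-3,0,0],[0,-3,0,0]]}}

```text
time_s: 8.13
ee_pos: [0.4755, 0.1633, 0.0311]
tool_rot: [179.9, -0.0, 75.8]
contact_force: [1.3, -0.4, -0.1]
opening: 0.0516
```

```bash
cat >> h.py <<'E'
def fxc():
    s=ctrl.state(); a=np.radians(-104.24); R=np.array([[np.cos(a),np.sin(a)],[-np.sin(a),np.cos(a)]])
    print('fix xy mm',np.round(R@(s['ee_pos'][:2]-[.46882,.24243])*1000,2),'Ffix',np.round(R@s['contact_force'][:2],1),'Fz',round(s['contact_force'][2],1),'z',round(s['ee_pos'][2],4),'rot',np.round(s['tool_rot'],2),'M',np.round(s['torque'],2),'op',round(s['opening'],4),'t',s['time_s'])
E
python3 -c "
from h import *
fxc()"
```

```text
fix xy mm [75.07 25.99] Ffix [0.1 1.3] Fz -0.1 z 0.0311 rot [ 1.7992e+02 -2.0000e-02  7.5800e+01] M [-0.01 -0.19 -0.01] op 0.0516 t 8.1333
```

Request:
{"name": "carry_out", "arguments": {"motion": [[0,-0.7,0,0],[0,-1.5,0,0],[0,-1.5,0,0]]}}

```text
time_s: 8.38
ee_pos: [0.4748, 0.1635, 0.0311]
tool_rot: [179.8, -0.0, 75.8]
contact_force: [4.2, -3.3, -2.5]
opening: 0.0517
```

Request:
{"name": "carry_out", "arguments": {"motion": [[0,-0.7,0,0],[0,-1.5,0,0],[0,-1.5,0,0]]}}

```text
time_s: 8.63
ee_pos: [0.4748, 0.1636, 0.0312]
tool_rot: [179.7, -0.1, 75.8]
contact_force: [7.1, -4.6, -3.9]
opening: 0.0516
```

Request:
{"name": "carry_out", "arguments": {"motion": [[3,0,0,0],[6,0,0,0],[9,0,0,0],[12,0,0,0],[15,0,0,0],[17,0,0,0],[18,0,0,0],[18,0,0,0]]}}

```text
time_s: 9.3
ee_pos: [0.4792, 0.1804, 0.0312]
tool_rot: [179.7, -0.0, 75.9]
contact_force: [2.7, -5.4, -0.4]
opening: 0.0514
```

Request:
{"name": "carry_out", "arguments": {"motion": [[2,0,0,0],[4,0,0,0],[6,0,0,0],[8,0,0,0],[8,0,0,0]]}}

```text
time_s: 9.72
ee_pos: [0.4808, 0.1866, 0.0313]
tool_rot: [179.7, 0.1, 75.9]
contact_force: [3.0, -10.5, 3.1]
opening: 0.0512
```

```bash
python3 -c "
from h import *
fxc()"
```

```text
fix xy mm [51.14 25.34] Ffix [9.4 5.5] Fz 3.1 z 0.0313 rot [1.7971e+02 1.2000e-01 7.5890e+01] M [-1.81 -0.47 -0.08] op 0.0512 t 9.7167
```

Request:
{"name": "carry_out", "arguments": {"motion": [[2,0,0,0],[4,0,0,0],[6,0,0,0],[8,0,0,0],[8,0,0,0]]}}

```text
time_s: 10.13
ee_pos: [0.4823, 0.1925, 0.0313]
tool_rot: [179.8, 0.3, 75.9]
contact_force: [2.9, -13.6, 4.8]
opening: 0.0516
```

Request:
{"name": "carry_out", "arguments": {"motion": [[1,0,0,0],[2,0,0,0],[3,0,0,0],[3,0,0,0]]}}

```text
time_s: 10.47
ee_pos: [0.4826, 0.1934, 0.0314]
tool_rot: [179.8, 0.5, 76.0]
contact_force: [3.6, -14.2, 5.3]
opening: 0.0517
```

```bash
python3 -c "
from h import *
fxc()"
```

```text
fix xy mm [44.17 25.41] Ffix [12.9  6.9] Fz 5.3 z 0.0314 rot [179.79   0.46  75.96] M [-2.3  -0.59 -0.08] op 0.0517 t 10.4667
```

Request:
{"name": "carry_out", "arguments": {"motion": [[2,0,0,0],[3,0,0,0],[4,0,0,0],[5,0,0,0],[5,0,0,0]]}}

```text
time_s: 10.88
ee_pos: [0.4832, 0.1958, 0.0315]
tool_rot: [179.8, 0.7, 76.0]
contact_force: [3.0, -14.9, 5.5]
opening: 0.0516
```

```bash
python3 -c "
from h import *
fxc()"
```

```text
fix xy mm [41.61 25.42] Ffix [13.7  6.6] Fz 5.5 z 0.0315 rot [179.85   0.67  75.99] M [-2.64 -0.47 -0.05] op 0.0516 t 10.8833
```

```bash
python3 - <<'E'
from h import *
d=grab('wrist','w3')
i=cv2.imread('pics/w3.png'); cv2.imwrite('pics/w3c.png',cv2.resize(i[60:440,140:500],None,fx=1.57,fy=1.57,interpolation=2))
E
```

```text
(no output)
```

View pics/w3c.png

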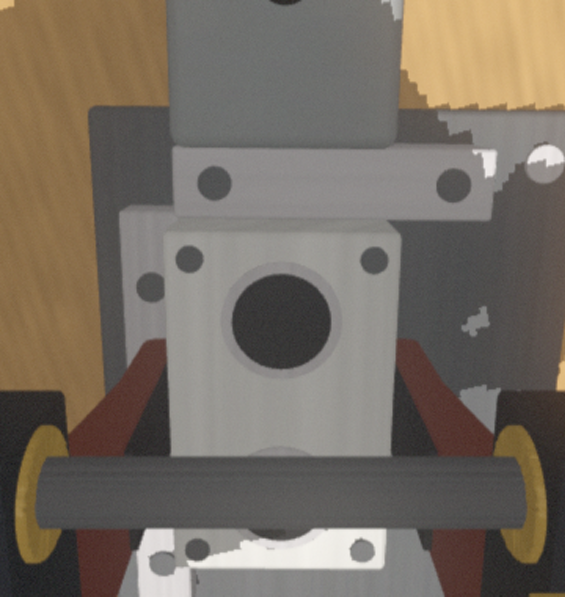

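The view shows no slip in the grip, with the port still at (319,264). The block's front face is within about 1 mm of the stop's inner edge (crop row 219), so I'm pushing further.

Request:
{"name": "carry_out", "arguments": {"motion": [[2,-0.5,0,0],[3,-1,0,0],[4,-1,0,0],[5,-1,0,0],[5,-1,0,0]]}}

```text
time_s: 11.35
ee_pos: [0.4832, 0.1963, 0.0317]
tool_rot: [179.9, 1.0, 76.0]
contact_force: [6.3, -31.6, 9.5]
opening: 0.0515
```

```bash
python3 -c "
from h import *
fxc()"
```

```text
fix xy mm [41.15 25.31] Ffix [29.  13.9] Fz 9.5 z 0.0317 rot [179.86   1.02  76.05] M [-5.38 -1.45 -0.42] op 0.0515 t 11.35
```

Request:
{"name": "carry_out", "arguments": {"motion": [[2,0,0,0],[3,-1,0,0],[5,-1,0,0],[5,-1,0,0],[5,-1,0,0]]}}

```text
time_s: 11.77
ee_pos: [0.4833, 0.1964, 0.032]
tool_rot: [179.9, 1.4, 76.1]
contact_force: [7.8, -34.0, 11.2]
opening: 0.0515
```

```bash
python3 -c "
from h import *
fxc()"
```

```text
fix xy mm [41.11 25.33] Ffix [31.1 15.9] Fz 11.2 z 0.032 rot [179.88   1.41  76.09] M [-5.82 -1.46 -0.44] op 0.0515 t 11.7667
```

It is seated: the force rises from 29 to 31 N with no travel. The tool has pitched 1.4°, so I'm adding down-force and easing the x push to flatten the block.

Request:
{"name": "carry_out", "arguments": {"motion": [[2,-0.5,1,0],[3,-1,2,0],[3,-1,3,0],[3,-1,4,0],[3,-1,4,0]]}}

```text
time_s: 12.18
ee_pos: [0.4836, 0.1966, 0.0306]
tool_rot: [179.8, 1.6, 76.1]
contact_force: [-1.1, -23.4, 35.7]
opening: 0.0519
```

```bash
python3 -c "
from h import *
fxc()
grab('wrist','w4');grab('scene','s4')
i=cv2.imread('pics/w4.png'); a=cv2.resize(i[60:440,140:500],(400,422),interpolation=2)
j=cv2.imread('pics/s4.png'); b=cv2.resize(j[140:245,345:455],(400,382),interpolation=2)
c=np.zeros((422,800,3),np.uint8); c[:,:400]=a; c[:382,400:]=b; cv2.imwrite('pics/v4.png',c)
"
```

```text
fix xy mm [40.76 25.58] Ffix [22.9  4.7] Fz 35.7 z 0.0306 rot [179.82   1.58  76.08] M [-3.54  0.28 -0.21] op 0.0519 t 12.1833
```

View pics/v4.png

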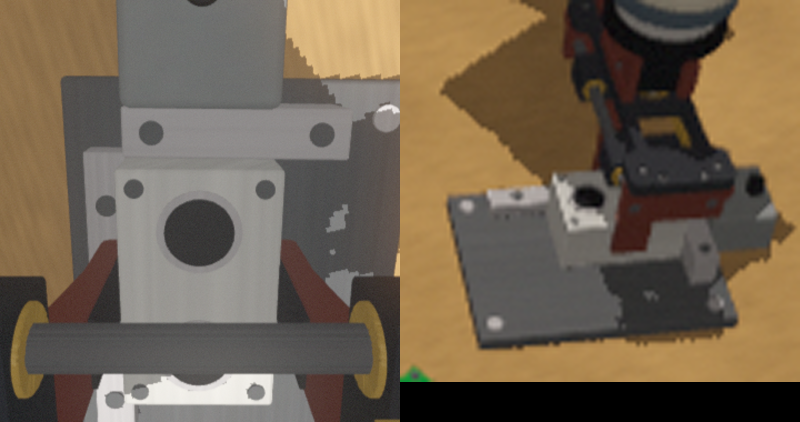

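The view shows the block against the stop and beside the fence, with both fingers clear of the fence. The down-force of 36 N is more than needed and friction may be taking up the fence push. I'm easing z and pressing more in y.

Request:
{"name": "carry_out", "arguments": {"motion": [[3,-1,0,0],[4,-2,0.5,0],[4,-3,1,0],[4,-3,1,0],[4,-3,1,0],[4,-3,1,0]]}}

```text
time_s: 12.78
ee_pos: [0.4835, 0.1972, 0.031]
tool_rot: [179.6, 1.8, 76.1]
contact_force: [10.0, -32.1, 18.6]
opening: 0.0516
```

```bash
python3 -c "
from h import *
fxc()"
```

```text
fix xy mm [40.22 25.39] Ffix [28.6 17.6] Fz 18.6 z 0.031 rot [179.64   1.79  76.06] M [-5.16 -1.58 -0.65] op 0.0516 t 12.7833
```

```bash
python3 -c "
from h import *
for k in range(12):
    grab('wrist','w5')
    if k%4==3: fxc()
w3=cv2.imread('pics/w3.png');w5=cv2.imread('pics/w5.png')
c=np.hstack([cv2.resize(w[170:300,200:400],(400,260),interpolation=2) for w in(w3,w5)]); 
grab('top','t5'); t=cv2.imread('pics/t5.png')[230:315,185:295]; t=cv2.resize(t,(400,309),interpolation=2)
o=np.zeros((569,800,3),np.uint8); o[:260]=c; o[260:,:400]=t; cv2.imwrite('pics/v5.png',o)
"
```

```text
fix xy mm [40.26 25.37] Ffix [27.  17.7] Fz 17.5 z 0.031 rot [179.64   1.79  76.06] M [-5.24 -1.56 -0.66] op 0.0512 t 12.9833
fix xy mm [40.22 25.37] Ffix [28.6 16.2] Fz 18.2 z 0.031 rot [179.64   1.79  76.06] M [-5.16 -1.61 -0.61] op 0.0517 t 13.1833
fix xy mm [40.22 25.4 ] Ffix [28.3 18.1] Fz 17.6 z 0.031 rot [179.64   1.79  76.06] M [-5.18 -1.58 -0.66] op 0.0518 t 13.3833
```

View pics/v5.png

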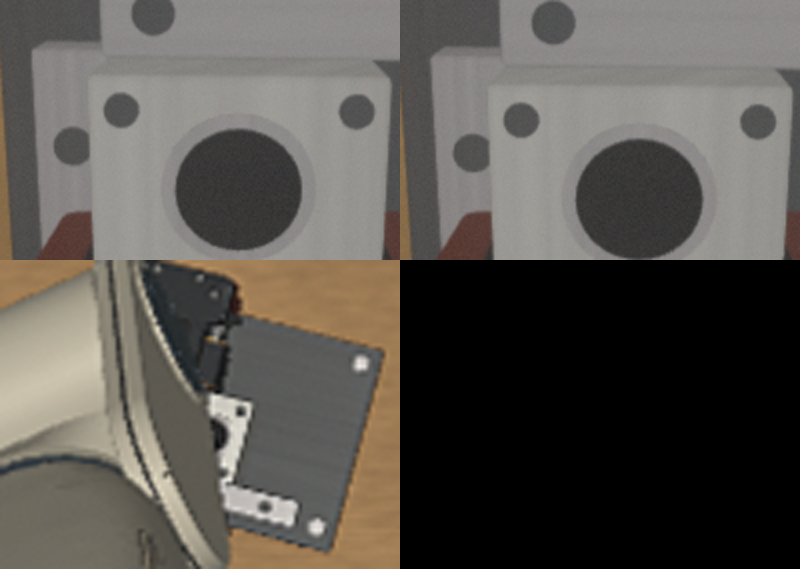

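```bash
python3 -c "
from h import *
d=load('t5');a=np.radians(-104.24);R=np.array([[np.cos(a),np.sin(a)],[-np.sin(a),np.cos(a)]])
for u,v,z in [(253,403,.052),(236,470,.052),(383,352,.012),(330,549,.012)]:
    p=toworld(d,(u+.5)/3.636-.5+185,(v+.5)/3.636-.5+230,z); print(np.round(R@(p[:2]-[.46882,.24243])*1000,1))
"
```

```text
[ 124.8 -101.1]
[ 125.4 -142.3]
[191.8 -53.3]
[ 190.7 -178.9]
```

```bash
python3 -c "
from h import *
d=load('t5');a=np.radians(-104.24);R=np.array([[np.cos(a),np.sin(a)],[-np.sin(a),np.cos(a)]])
for u,v,z in [(253,143,.052),(236,210,.052),(383,92,.012),(330,289,.012)]:
    p=toworld(d,(u+.5)/3.636-.5+185,(v+.5)/3.636-.5+230,z); print(np.round(R@(p[:2]-[.46882,.24243])*1000,1))
"
```

```text
[82.9 52.4]
[83.6  9.7]
[149.6 106.8]
[149.  -23.3]
```

```bash
python3 -c "
from h import *
print(ctrl.job_done()); fxc()"
```

```text
the job is handed in; nothing more can be done
None
the job is handed in; nothing more can be done
```

The job is handed in, with the arm still gripping the block and pressing it against the stop and the fence. I set the plain two-port aluminium block down flat on the base plate, clear of the plunger. Then I slid it to the fence and pushed it against the stop, through the plunger's stroke.

**Final forces:** The last readings before hand-in, at about 13.4 s, were steady over 0.6 s: about 28 N toward the stop, 17 N toward the fence and 18 N down. I took the block as seated because earlier the force rose with no further travel.

**Position:** In the top view the block's far end lay at x ≈ 83–84 mm and its outer edge at y ≈ 52 mm. The nominal fully home values are 84 and 52 mm.

**Not ideal:**
- **Tilt:** The tool pitched about 1.8° during the push. I could not measure the block's own tilt. Even if it shares all of that, it is 0.031 rad against the 0.05 limit.
- **Grip shift:** The wrist view showed the block shift about 2 mm relative to the fingers at the end of the push.
- **Plunger and contacts:** I had no direct reading of the plunger travel or of the separate stop and fence forces. I inferred them from the wrist force and the pictures.
- **Other parts:** I took care to keep clear of the other parts but did not measure them again at the end.

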